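Sort three closed part boxes by heft

TASK

The three closed boxes in the sloping rack look alike, but one is full of split rings, one is part used and one is empty: tell them apart by their weight in the hand. Set the full one down gently, upright, on the pan of the counting scale, stand the empty one gently upright on the floor of the white slotted tray for refilling, and leave the part-used one seated fully down in its own pocket of the rack. Do not disturb the other things on the bench.

Things in the scene. Friction and masses are not known exactly. Their poses are not given: they have to be found in the camera images.
- box_rack: fixed plywood rack, 150 deep x 250 wide x 115 mm high: a trough leaning 30 degrees to the robot with three pockets side by side, 82 mm apart, each 76 x 52 mm inside (6 mm play) and 60 mm deep along the slope; a box is drawn out and put back along its own z axis and leans on the robot-side wall. Origin at the centre of the underside, x away from the robot, y left
- box_left: closed tinplate box with slip lid, 70 deep (x) x 46 wide (y) x 130 mm tall (z), in the left pocket, so leaning 30 degrees to the robot; origin at the centre of its underside, z up along the box. Grip across the 46 mm near the top. The three look alike, in any order: the empty one weighs about 130 g, the part-used about 310 g, the full one 500 to 600 g in all; contents hardly shift
- box_middle: closed tinplate box with slip lid, 70 deep (x) x 46 wide (y) x 130 mm tall (z), in the middle pocket, so leaning 30 degrees to the robot; origin at the centre of its underside, z up along the box. Grip across the 46 mm near the top. The three look alike, in any order: the empty one weighs about 130 g, the part-used about 310 g, the full one 500 to 600 g in all; contents hardly shift
- box_right: closed tinplate box with slip lid, 70 deep (x) x 46 wide (y) x 130 mm tall (z), in the right pocket, so leaning 30 degrees to the robot; origin at the centre of its underside, z up along the box. Grip across the 46 mm near the top. The three look alike, in any order: the empty one weighs about 130 g, the part-used about 310 g, the full one 500 to 600 g in all; contents hardly shift
- scale_pan: stainless pan, 190 (x) x 230 (y) mm, rim 9 mm high, flat inside 150 x 180 mm, firmly on top of the counting scale (beige, 297 x 250 mm, fixed; keys and display on its robot side). Origin at the centre of the pan's underside, 66 mm above the bench. Scale and tray may change sides between starts
- pan_centre (a point): centre of the pan's upper surface, about 68 mm above the bench, z up
- tray: white slotted plastic tray, fixed, 168 (x) x 262 (y) x 74 mm high, open at the top, inside 152 x 246 mm; origin at the centre of its underside
- tray_floor (a point): centre of the tray's inner floor, 2 mm above the bench, z up
- tally: loose tally counter, 59 x 53 x 32 mm, in front of the rack: bystander
- felt_pen: loose felt marker, 135 mm long, in front of the rack: bystander

How it is judged:
By the outcome, as a careful person would: the job done as asked, in the order asked, and still so for the second after the job is handed in, with the robot touching nothing.
It also fails if it takes over 64 s, if anything falls off the work surface, if the arm or the gripper's body presses on something with over 40 N, if the wrist force passes 120 N, or if a joint passes its speed limit or range.

ROBOT

A 7-joint arm with a two-finger parallel gripper is mounted at the origin on a cart in front of the work surface, level with it; the furniture and walls round the work are solid. World frame = base frame: x ahead of the robot, y to its left, z up, the work surface at z = 0. Lengths are in m, angles in degrees, forces in N, time in s.
With the tool pointing down it reaches from about 0.425 to 1.025 m from the base axis. Payload 9.4 kg.
Tool frame: the origin (TCP) lies midway between the tips of the shut fingers; the grasp point (between the pads) lies 19 mm behind it; z points along the fingers, y is the line along which they close (so a half turn about z gives the same grasp; the last joint's range is limited). The gripper opens to 93 mm and grips with 3 to 60 N. Pads are 15 mm wide; open, the fingers measure 128 mm over their backs; the gripper's body (75 mm by 188 mm) begins 65 mm behind the grasp point.
Start: joints at [-72.978, 34.337, -0.143, 91.639, 0.103, 54.024, -4.572], TCP at [0.265, 0.675, 0.219] pointing down, gripper open.
Joint ranges: [-147.43, 147.43], [-19.82, 112.94], [-74.19, 73.91], [6.32, 146.72], [-59.91, 239.91], [6.04, 106.73], [-150.56, 150.56]. Speed limits (degrees/s): [127.2, 127.2, 172.46, 172.46, 180, 180, 180].

INTERFACE

Orientations are given as [roll, pitch, yaw] about the fixed x, y, z axes, in that order (R = Rz(yaw) Ry(pitch) Rx(roll)).
In Python, from rig import robot, cams, job, regions_of, place_of, read_t, read_q, read_qd, read_effort, read_position, read_orientation, read_wrist_force, read_moment, read_finger_gap, read_gripper_force gives the robot as it stands. Calls block until the motion is done:
- robot.reach(position, orientation): joint-space move of the TCP to a pose.
- robot.move_linear(position, frame=None, max_speed=0.15, contact_N=None): straight line of the TCP; frame=None keeps the orientation; max_speed is the mean speed in m/s. With contact_N (N) it stops when the force on the tool has changed by that much, and returns True; else False.
- robot.movej(angles): joint-space move.
- robot.open_jaws() and robot.grab(): open the fingers fully, or close them until they stop; the grip force is fixed at half the most.
- robot.wait(seconds).
- robot.solve_ik(position, orientation): joint angles nearest the present ones, or None.
- cams.read_camera(name): name is "side" or "top" or "wrist"; returns the picture (480x640x3 uint8, red, green, blue); there is no depth.
- cams.camera_model(name): a dict with "fx", "fy", "cx", "cy" (pixels), "dist_coeffs" ([k1, k2, p1, p2, k3] as OpenCV has them; the pictures are not rectified), "R" (3x3) and "t" (3): a world point X has camera coordinates R X + t. Camera axes: x right, y down, z forward; pixel columns grow to the right and rows downward; lengths in m; the calibration is good to about 2 mm. A picture is of the moment at which its call begins: read the wrist's pose just before it. camera_model takes no time and is no camera call; for the wrist camera it gives the pose at the moment of the call.
A pose or a line that the arm cannot do raises robot.Unreachable and nothing moves.
- job.sign_off(): hands the job in; it is judged then, once.
Trained networks look in the newest picture that a camera, given by its name, has taken for a name from the list of things; names that differ only in an ending like _2 or _b are one class to them, and where a whole thing is asked for, a point or a joint stands for the part that bears it (a point fixed in the world has none). Each returns a list of dicts, best first, with "p" (0 to 1); they miss things now and then, are a little off and sometimes report something else, mostly with a low value. They report only what shows in the picture. A call takes as long as a camera call.
- regions_of(camera, label): "mask" (480x640 bool, what is visible of it).
- place_of(camera, label): "centre" ([x, y, z] in m, in world coordinates, good to about 4 mm: a listed point, or the origin of a listed thing).
Readings, each from a call of its own:
- read_t(): time.
- read_q(): joint angles.
- read_qd(): joint speeds.
- read_effort(): joint torques, N m.
- read_position(): TCP position.
- read_orientation(): TCP orientation.
- read_wrist_force(): force on the tool from outside, world axes, zero at the start.
- read_moment(): the same for the moment, N m.
- read_finger_gap(): finger opening in m.
- read_gripper_force(): force on a finger pad.
Only numpy, scipy, OpenCV 4.12 (cv2) and the standard library are available. Lean on these libraries where they do the work, as an engineer would, in place of code of your own. Each camera call takes 0.05 s, during which the arm holds its last target. There are 200 camera calls.

## Working session

There is one attempt and no reset: what is moved stays moved. The work goes in short steps, each a Python script; the robot and the scene stay as the last script left them, time stands still between calls to the robot, and variables do not carry over. Pictures are saved under pics/ and viewed, at most 10 in all, crops included, and the job is handed in when it is done.

```bash
ls; mkdir -p pics
python3 - <<'E'
from rig import *
import cv2,numpy as np
for c in("top","side"):
    im=cams.read_camera(c); cv2.imwrite(f"pics/{c}0.png",im[:,:,::-1])
    for l in("box_rack","box_left","box_middle","box_right","scale_pan","pan_centre","tray","tray_floor","tally","felt_pen"):
        print(c,l,[(np.round(d["centre"],3).tolist(),round(d["p"],2)) for d in place_of(c,l)[:3]])
print(read_t(),read_position(),read_orientation(),read_wrist_force())
m=cams.camera_model("wrist");print(m)
E
```

```text
pics
top box_rack [([0.642, -0.039, -0.005], 0.68), ([0.443, -0.104, -0.002], 0.52)]
top box_left [([0.647, 0.042, 0.042], 0.7), ([0.553, -0.422, 0.066], 0.54)]
top box_middle [([0.648, -0.039, 0.047], 0.56)]
top box_right [([0.658, -0.117, 0.046], 0.63)]
top scale_pan [([0.551, -0.42, 0.065], 0.96)]
top pan_centre [([0.557, -0.422, 0.069], 0.84)]
top tray []
top tray_floor [([0.492, 0.312, 0.001], 0.7)]
top tally [([0.44, 0.086, 0.001], 0.64)]
top felt_pen [([0.441, -0.101, -0.001], 0.88)]
side box_rack [([0.556, -0.421, 0.067], 0.65), ([0.643, -0.038, 0.005], 0.57)]
side box_left [([0.646, 0.046, 0.044], 0.78)]
side box_middle [([0.653, -0.042, 0.047], 0.63)]
side box_right [([0.658, -0.115, 0.048], 0.94)]
side scale_pan [([0.554, -0.424, 0.067], 0.88)]
side pan_centre [([0.557, -0.424, 0.067], 0.84)]
side tray [([0.494, 0.313, -0.002], 0.85)]
side tray_floor [([0.495, 0.314, 0.001], 0.61)]
side tally [([0.444, 0.082, 0.002], 0.74), ([0.654, -0.114, 0.045], 0.4)]
side felt_pen [([0.44, -0.102, 0.001], 0.76)]
1.1 [0.26476448 0.67492409 0.21860181] [-1.79999216e+02  3.11533728e-03  1.58583157e+02] [-0.30725037 -0.15186945 -0.57472098]
{'fx': 390.37376623197406, 'fy': 390.37376623197406, 'cx': 324.6257581065027, 'cy': 236.12677862596024, 'dist_coeffs': array([-0.00893919,  0.        ,  0.        ,  0.        ,  0.        ]), 'R': array([[ 3.66270917e-01,  9.30507969e-01, -7.30973320e-04],
       [ 8.89375880e-01, -3.49849115e-01,  2.94306203e-01],
       [ 2.73598537e-01, -1.08445913e-01, -9.55710900e-01]]), 't': array([-0.72454556, -0.0350271 ,  0.39208124])}
```

View pics/top0.png

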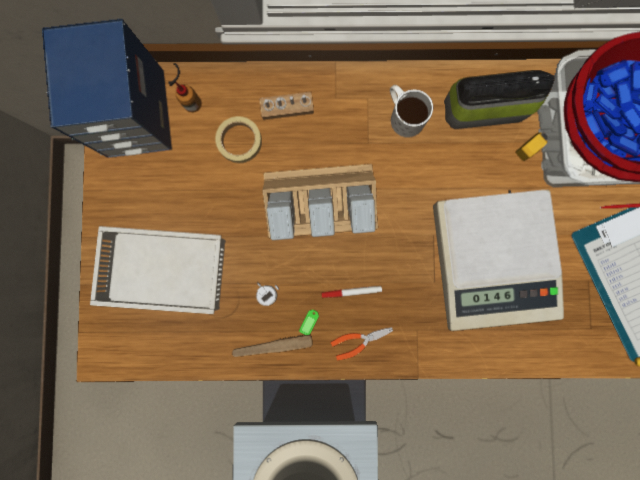

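View pics/side0.png

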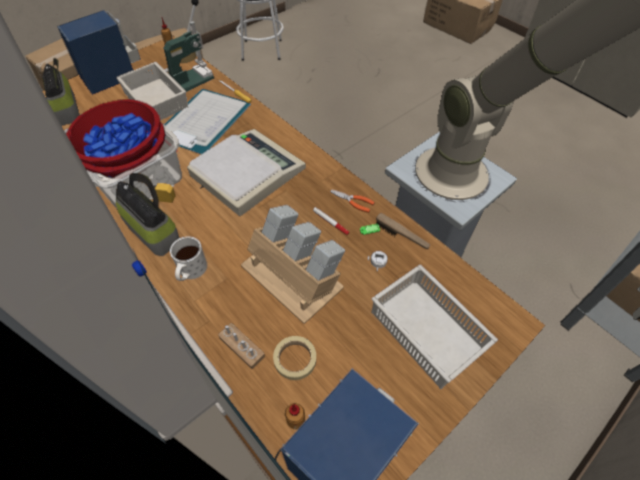

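View pics/w0.png

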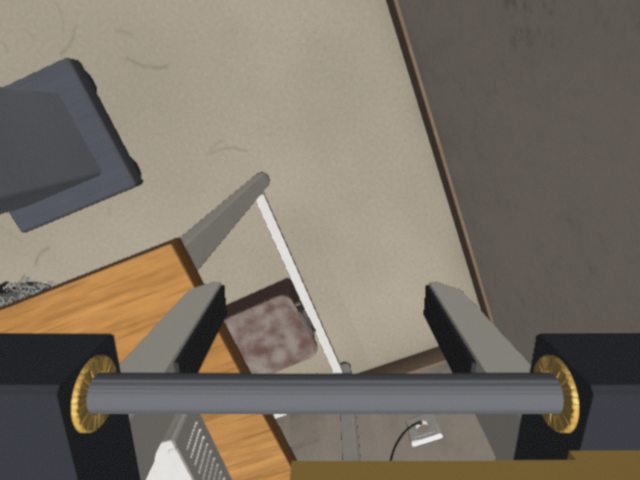

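View pics/topcrop.png

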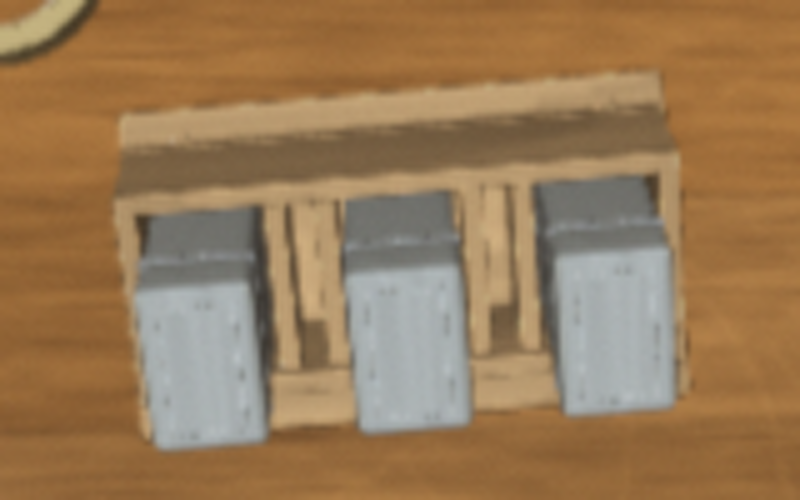

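The top view shows the rack at (264–376, 170–237) with its three lids, turned about 4°. The tray is on the left at (158, 270) and the scale on the right at (502, 239). The crop shows about 38 mm between lids. The open fingers (128 mm over their backs) therefore clear the neighbours only if the tool is shifted outward by about 5 mm. Next I look from above the boxes with the wrist camera.

```bash
cat > h.py <<'E'
from rig import *
import cv2,numpy as np
from scipy.spatial.transform import Rotation as Ro
def Rt(o): return Ro.from_euler('xyz',o,degrees=True).as_matrix()
def proj(m,X):
    return cv2.projectPoints(np.atleast_2d(np.float64(X)),cv2.Rodrigues(m["R"])[0],m["t"],
      np.array([[m["fx"],0,m["cx"]],[0,m["fy"],m["cy"]],[0,0,1]]),np.array(m["dist_coeffs"]))[0][:,0]
def ok(p,o):
    q=robot.solve_ik(p,o); return None if q is None else np.round(q).tolist()
def say(*a): print(round(read_t(),2),*a)
E
python3 - <<'E'
from h import *
for o in([180,-30,4.2],[180,30,184.2]):
    R=Rt(o)
    for n,b in(("L",(.647,.044,.044)),("M",(.651,-.04,.047)),("R",(.658,-.116,.047))):
        print(o,n,[ok(np.array(b)-R[:,2]*d,o) for d in(.095,.26)])
    p=[180,0,o[2]]
    print("down",ok([.556,-.422,.165],p),ok([.556,-.422,.35],p),ok([.493,.313,.1],p),ok([.493,.313,.35],p))
o=[180,-30,4.2];R=Rt(o)
robot.reach(np.array([.651,-.039,.046])-R[:,2]*.25,o)
m=cams.camera_model("wrist"); im=cams.read_camera("wrist"); cv2.imwrite("pics/w1.png",im[:,:,::-1])
for l in("box_rack","box_left","box_middle","box_right"):
    print(l,[(np.round(d["centre"],4).tolist(),round(d["p"],2)) for d in place_of("wrist",l)[:2]])
say(read_position(),read_orientation(),read_wrist_force())
np.save("w1.npy",np.array([m],dtype=object))
E
```

```text
[180, -30, 4.2] L [[4.0, 30.0, -21.0, 135.0, 135.0, 20.0, 130.0], [-51.0, 10.0, 45.0, 139.0, -48.0, 7.0, -47.0]]
[180, -30, 4.2] M [[15.0, 30.0, -21.0, 134.0, 147.0, 16.0, 128.0], [-15.0, 8.0, 18.0, 137.0, -46.0, 8.0, -39.0]]
[180, -30, 4.2] R [[32.0, 33.0, -31.0, 131.0, 136.0, 14.0, 149.0], [4.0, 10.0, 10.0, 133.0, -54.0, 13.0, -21.0]]
down [2.0, 47.0, 55.0, 100.0, -45.0, 58.0, -12.0] [4.0, 33.0, 50.0, 88.0, -26.0, 71.0, -28.0] [-59.0, 38.0, 33.0, 117.0, -36.0, 35.0, -88.0] [-70.0, 21.0, 46.0, 103.0, -17.0, 63.0, -104.0]
[180, 30, 184.2] L [[30.0, 43.0, -63.0, 134.0, 107.0, 43.0, -18.0], [-15.0, 8.0, 3.0, 137.0, 36.0, 7.0, 47.0]]
[180, 30, 184.2] M [[36.0, 37.0, -52.0, 133.0, 113.0, 30.0, -15.0], [19.0, 9.0, -21.0, 135.0, 12.0, 7.0, 82.0]]
[180, 30, 184.2] R [[45.0, 38.0, -51.0, 130.0, 111.0, 24.0, -4.0], [21.0, 11.0, -10.0, 132.0, -37.0, 10.0, 141.0]]
down [26.0, 36.0, 10.0, 99.0, -8.0, 46.0, 134.0] [5.0, 32.0, 46.0, 88.0, -24.0, 70.0, 150.0] [-33.0, 34.0, -7.0, 116.0, 7.0, 31.0, 49.0] [-35.0, 17.0, -4.0, 101.0, 1.0, 62.0, 55.0]
box_rack []
box_left [([0.649, 0.0475, 0.0475], 0.64)]
box_middle [([0.647, -0.0326, 0.0463], 0.83), ([0.6556, -0.1181, 0.0436], 0.69)]
box_right [([0.6551, -0.115, 0.0429], 0.83)]
4.51 [ 0.5264633  -0.04785868  0.26244871] [179.9963434  -29.99433255   4.23730985] [0.55254812 0.92751327 0.37860375]
```

View pics/w1.png

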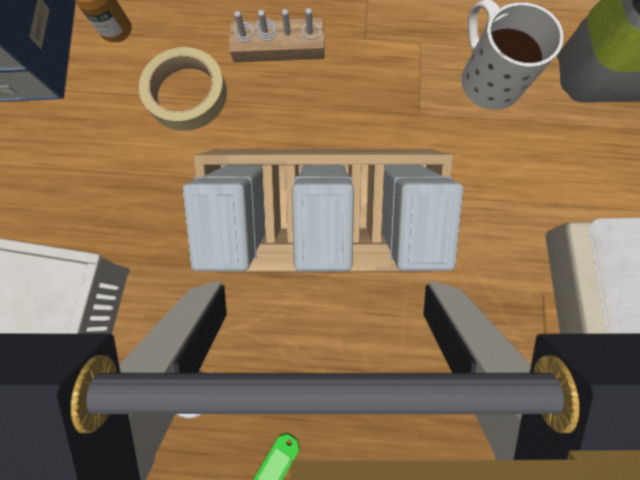

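The wrist view shows the three lids square to the tool, at columns 186–249, 294–353 and 398–461 and rows about 180–271, so the yaw is right. I fit the box poses to the lid corners from both views.

```bash
cat > fit.py <<'E'
from h import *
from scipy.optimize import least_squares
mw=np.load("w1.npy",allow_pickle=True)[0]; mt=cams.camera_model("top")
# order: far-left, far-right, near-right, near-left
T=[[(137,290),(253,282),(267,440),(155,448)],[(348,270),(460,262),(470,425),(365,432)],[(553,252),(668,245),(675,407),(567,414)]]
T=np.array(T)/5+[240,150]-.4
W=np.array([[(188,180),(249,180),(249,270.5),(188,270.5)],[(294,178),(352.5,178),(353.5,270.5),(293.5,270.5)],[(398,179),(459.5,179),(459,270.5),(398,270.5)]],float)
def mod(p):
    R=Rt([0,-30,p[0]]); out=[]
    c=np.array([[.035,.023,.13],[.035,-.023,.13],[-.035,-.023,.13],[-.035,.023,.13]])
    for i in range(3):
        X=p[1+3*i:4+3*i]+c@R.T; out.append((proj(mt,X),proj(mw,X)))
    return out
def res(p):
    return np.concatenate([np.r_[2*(a-T[i]).ravel(),(b-W[i]).ravel()] for i,(a,b) in enumerate(mod(p))])
s=least_squares(res,[4.2,.647,.044,.046,.651,-.04,.046,.656,-.116,.046],loss="soft_l1",x_scale=[1]+[.01]*9)
print(np.round(s.x,4),s.cost); print(np.round(res(s.x).reshape(3,2,4,2),1))
E
python3 fit.py
```

```text
[ 4.2382  0.647   0.0432  0.0491  0.6522 -0.0379  0.0553  0.6587 -0.1171
  0.0524] 42.931750071930175
[[[[-0.4 -1.4]
   [ 0.7 -2. ]
   [ 2.4  0.1]
   [ 1.1  0.6]]

  [[-7.8  0.8]
   [-5.7  0.8]
   [-0.3 -0.3]
   [ 1.9 -0.3]]]


 [[[-1.  -0.3]
   [ 2.  -0.9]
   [ 2.7 -0.2]
   [-1.6  0.7]]

  [[-3.   0.6]
   [ 3.1  0.7]
   [-0.1 -0.4]
   [-0.2 -0.4]]]


 [[[-0.6  0.1]
   [ 1.  -0.9]
   [ 0.4  0.2]
   [-2.6  1.2]]

  [[ 3.7  0.4]
   [ 5.9  0.4]
   [-3.2 -0.7]
   [-1.6 -0.7]]]]
```

Run:
```python
import cv2
im=cv2.imread("pics/w1.png")[150:290,170:475]
cv2.imwrite("pics/w1c.png",cv2.resize(im,None,fx=2.6,fy=2.6,interpolation=cv2.INTER_CUBIC))
```

```text
(no output)
```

View pics/w1c.png

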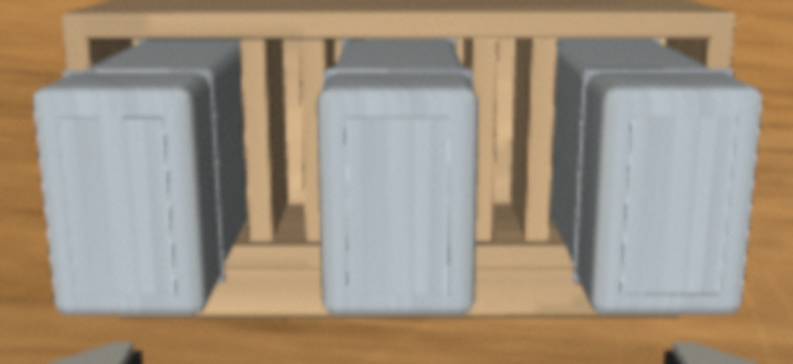

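The crop shows lid corners, in crop pixels (x2.6, offset 170, 150). Left: (35,88), (192,88), (205,312), (57,312). Middle: columns 320–473. Right: (604,88) to (760,88), narrowing to 592–742. I refit with these.

```bash
python3 - <<'E'
s=open("fit.py").read()
i=s.index("W=np"); j=s.index("def mod")
s=s[:i]+"""W=np.array([[(35,88),(192,88),(205,312),(57,312)],[(320,86),(473,86),(473,312),(322,312)],[(604,88),(760,88),(742,312),(592,312)]])/2.6+[170,150]-.3
"""+s[j:]
open("fit.py","w").write(s)
E
python3 fit.py
```

```text
[ 4.1446  0.6482  0.045   0.0394  0.6542 -0.0372  0.0411  0.6604 -0.1193
  0.0405] 13.651032044921017
[[[[-1.1 -1.2]
   [-0.4 -1.7]
   [ 1.1 -0.2]
   [ 0.3  0.2]]

  [[-0.5  0.2]
   [ 0.1  0.3]
   [ 0.2  0.6]
   [ 0.1  0.5]]]


 [[[-1.2 -0.2]
   [ 1.1 -0.7]
   [ 1.7 -0.9]
   [-2.  -0.1]]

  [[-1.   0.2]
   [ 1.6  0.3]
   [-0.4  0.4]
   [ 0.2  0.3]]]


 [[[ 1.1  0.3]
   [ 2.1 -0.6]
   [ 1.3 -0.3]
   [-1.1  0.5]]

  [[-0.5 -0.4]
   [ 0.7 -0.2]
   [-1.6  0.3]
   [-1.   0.3]]]]
```

```bash
cat >> h.py <<'E'
O=[180,-30,4.15]; RT=Rt(O); A=-RT[:,2]        # A = box z axis
Y=Rt([0,0,4.15])[:,1]
B=dict(L=np.array([.6482,.0450,.042]),M=np.array([.6542,-.0372,.042]),R=np.array([.6604,-.1193,.042]))
def force(n=12):
    f=[]
    for _ in range(n): f.append(read_wrist_force()); robot.wait(.02)
    return np.mean(f,0),np.std(f,0)
def P(b,d,s=0): return B[b]+A*d+Y*s
E
python3 - <<'E'
from h import *
robot.reach(P("L",.25,.007),O)
say("q",np.round(read_q(),1)); print("base",force())
hit=robot.move_linear(P("L",.145,.007),max_speed=.12,contact_N=10); say("hit",hit,np.linalg.norm(read_position()-P("L",.145,.007)))
if not hit:
    hit=robot.move_linear(P("L",.098,.007),max_speed=.05,contact_N=6)
    say("hit",hit,read_position()-P("L",.098,.007),force(5)[0],np.round(read_q(),1))
    cv2.imwrite("pics/w2.png",cams.read_camera("wrist")[:,:,::-1])
E
```

```text
Traceback (most recent call last):
rig.Unreachable: the arm cannot take that pose within its joint ranges
```

Run:
```python
from h import *
for o in(O,[180,30,184.15]):
    for b,s in(("L",.007),("M",0),("R",-.007)):
        r=[]
        for d in np.arange(.095,.27,.0125):
            q=robot.solve_ik(P(b,d,s),o); r.append("-" if q is None else f"{d:.3f}:"+",".join(f"{v:.0f}" for v in q))
        print(o[2],b,*r)
```

```text
4.15 L 0.095:17,35,-41,134,116,30,149 0.107:17,33,-41,135,115,29,150 0.120:10,29,-31,135,120,22,144 0.133:10,27,-31,136,118,21,146 0.145:10,26,-31,136,115,20,148 0.157:3,23,-21,136,120,15,142 0.170:3,21,-21,137,116,14,146 0.182:-5,19,-11,137,121,10,141 0.195:-5,17,-11,137,113,9,149 - - - - 0.257:-51,10,45,139,-52,6,-44
4.15 M 0.095:22,32,-31,134,132,19,144 0.107:22,31,-31,134,130,18,145 0.120:22,29,-31,134,129,17,146 0.133:22,28,-31,135,127,16,148 0.145:23,26,-31,135,124,14,150 0.157:16,23,-21,135,137,10,137 0.170:16,21,-21,135,133,8,141 0.182:16,20,-21,136,128,7,146 0.195:-9,18,12,137,237,8,37 - - - 0.245:28,13,-32,135,56,7,-142 0.257:-19,10,23,137,-58,8,-27
4.15 R 0.095:33,33,-31,130,137,13,150 0.107:26,30,-21,131,161,10,124 0.120:27,29,-21,131,161,8,124 0.133:27,27,-21,132,162,7,124 0.145:20,25,-11,132,206,7,79 0.157:12,23,0,133,237,10,48 0.170:16,22,-5,133,239,7,46 - - - 0.220:47,20,-44,131,63,8,-137 0.232:21,15,-10,133,-55,7,-20 0.245:16,13,-3,133,-56,10,-19 0.257:7,11,8,133,-58,13,-17
184.15 L 0.095:29,43,-63,134,107,44,-18 0.107:30,41,-63,134,105,43,-18 0.120:30,39,-63,134,104
[... 454 characters left out ...]
-6 0.145:43,36,-62,134,102,32,-5 0.157:44,34,-62,134,100,30,-4 0.170:44,32,-62,134,97,29,-2 0.182:45,30,-62,134,95,27,0 0.195:46,28,-62,134,92,25,3 0.207:47,26,-63,134,88,24,6 0.220:34,18,-42,135,84,12,10 0.232:27,15,-33,135,71,7,23 0.245:28,13,-32,135,56,7,38 0.257:-15,9,19,137,-54,8,148
184.15 R 0.095:52,44,-62,129,105,33,5 0.107:52,43,-62,130,104,31,6 0.120:53,41,-62,130,102,30,7 0.133:53,39,-62,130,100,28,9 0.145:54,37,-62,130,98,27,10 0.157:55,35,-62,131,95,26,12 0.170:56,34,-62,131,92,24,15 0.182:57,32,-62,131,89,23,18 0.195:44,23,-41,131,84,8,21 0.207:46,22,-44,131,74,9,31 0.220:47,20,-44,131,63,8,43 0.232:47,19,-43,131,48,8,58 0.245:36,15,-28,132,-8,6,113 0.257:39,13,-30,131,-6,8,112
```

```bash
sed -i 's/^O=\[180,-30,4.15\]/O=[180,30,184.15]/' h.py
cat >> h.py <<'E'
D=[180,0,184.15]
E
python3 - <<'E'
from h import *
robot.reach([.52,0,.40],D); say(np.round(read_q()))
q=robot.solve_ik(P("L",.205,.007),O); print(np.round(q))
robot.movej(q); say("q",np.round(read_q(),1)); print("base",force())
hit=robot.move_linear(P("L",.145,.007),max_speed=.12,contact_N=10); say("hit",hit,read_position()-P("L",.145,.007))
if not hit:
    hit=robot.move_linear(P("L",.098,.007),max_speed=.05,contact_N=6)
    say("hit",hit,read_position()-P("L",.098,.007),force(5)[0],np.round(read_q(),1))
    cv2.imwrite("pics/w2.png",cams.read_camera("wrist")[:,:,::-1])
E
```

```text
6.21 [ -1.  10.  -7. 104.   1.  66.  86.]
[ 34.  26. -63. 135.  90.  30.  -7.]
7.66 q [ 33.7  25.5 -62.6 135.   89.6  30.4  -7.1]
base (array([-0.16540832, -0.24300118, -0.19162699]), array([0.56674911, 0.32264381, 0.46342726]))
8.51 hit False [-0.00026095  0.00032203  0.00015176]
9.68 hit False [-2.96570018e-05  7.12001024e-05  2.24988126e-04] [-0.13324449  0.18003639 -0.1213895 ] [ 27.6  40.7 -59.2 133.8 107.4  41.1 -20.1]
```

View pics/w2.png

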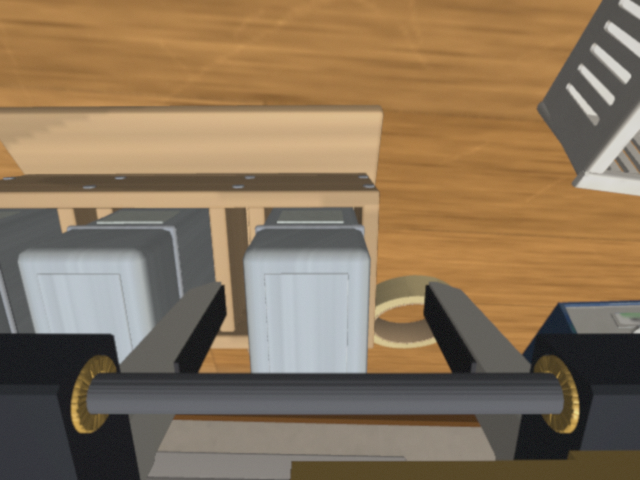

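The fingers straddle the left box (lid at columns 247–368). The inner finger sits in the gap and nothing touches. Next: grip, recentre, withdraw and weigh.

Run:
```python
from h import *
robot.grab(); say("gap",read_finger_gap(),read_gripper_force(),force(6)[0], read_position()-P("L",.098,.007))
robot.move_linear(P("L",.098,0),max_speed=.05); say("gap",read_finger_gap(),read_gripper_force(),force(6)[0])
robot.move_linear(P("L",.106,0),max_speed=.05); say("8mm up",force(8)[0])
robot.move_linear(P("L",.185,0),max_speed=.12); robot.wait(.15); say(read_finger_gap(),force(15))
```

```text
10.63 gap 0.04652388123656362 29.721091389656067 [-0.56701292 -5.41210691  1.8991358 ] [ 1.05349393e-04 -1.14617027e-03 -8.82710744e-05]
11.03 gap 0.046058392647839834 29.952659010887146 [ 1.12781187  1.56021187 -2.07795792]
11.47 8mm up [ 1.64858437  0.51997956 -2.78359062]
12.68 0.045605291273280585 (array([-0.02533316, -0.09741852, -5.26228181]), array([0.40292728, 0.38692313, 0.64183956]))
```

It weighs 5.1 N (about 520 g), so the left box is the full one and goes to the scale.

```bash
cat >> h.py <<'E'
def lower(x,y,z0,F=3):
    "box in hand upright; z0 = TCP z expected at touch"
    robot.move_linear([x,y,z0+.02],max_speed=.15); robot.wait(.1)
    hit=robot.move_linear([x,y,z0-.012],max_speed=.025,contact_N=F)
    say("touch",hit,"z",read_position()[2],"expected",z0,force(5)[0],read_orientation())
    return hit
E
python3 - <<'E'
from h import *
p=P("L",.185); robot.move_linear([p[0]-.02,p[1],.345],D,max_speed=.2); say(np.round(read_q()))
x,y=.556,-.422
q=robot.solve_ik([x,y,.30],D); print(np.round(q)); 
robot.movej(q); say(read_position(),read_finger_gap())
h=lower(x,y,.068+.098)
E
```

```text
14.8 [ 39.  27. -71. 105.  28.  68.  54.]
[ 67.  41. -63.  88.  37.  74.  94.]
16.49 [ 0.55694803 -0.41994692  0.30061495] 0.04573058499597988
18.52 touch True z 0.1606598620223021 expected 0.166 [ 1.05176332 -0.36088251  5.72928718] [ 1.79999097e+02  1.51579764e-02 -1.75842812e+02]
```

Run:
```python
from h import *
robot.open_jaws(); x,y,z=read_position()
robot.move_linear([x,y,z+.06],max_speed=.12); robot.move_linear([x,y,.34],max_speed=.25)
m=cams.camera_model("wrist"); cams.read_camera("wrist"); say(force(3)[0])
cv2.imwrite("pics/w3.png",np.vstack([cams.read_camera("wrist"),])[:,:,::-1])
im=cams.read_camera("top")
cv2.imwrite("pics/t3.png",im[140:350,60:600,::-1])
# joint-space route to the right box
robot.movej(robot.solve_ik([.50,-.12,.40],D)); q=robot.solve_ik(P("R",.175,-.007),O); say(np.round(read_q()),None if q is None else np.round(q))
```

```text
20.82 [ 0.32784261 -0.07385219 -0.08663847]
22.11 [ 60.  22. -72. 102.  22.  72.  77.] [ 41.  25. -39. 131.  99.   9.   6.]
```

View pics/t3.png

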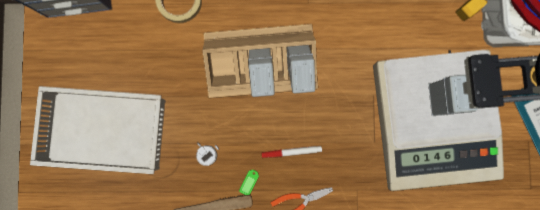

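The top view shows the box standing on the pan, with the middle and right boxes still in the rack. Next is the middle box, with the tool shifted toward the vacant left pocket.

Run:
```python
from h import *
s=.007
q=robot.solve_ik(P("M",.20,s),O); print(np.round(q)); robot.movej(q)
b=force(15)[0]; say(b)
hit=robot.move_linear(P("M",.145,s),max_speed=.12,contact_N=10)
hit=hit or robot.move_linear(P("M",.098,s),max_speed=.06,contact_N=6)
say("hit",hit,read_position()-P("M",.098,s))
if not hit:
    robot.grab(); say("gap",read_finger_gap(),read_gripper_force(),force(5)[0])
    robot.move_linear(P("M",.098,0),max_speed=.05); say(force(5)[0])
    robot.move_linear(P("M",.185,0),max_speed=.1); robot.wait(.15); f,sd=force(20); say(read_finger_gap(),f,sd,"grams",(b[2]-f[2])/9.81e-3)
```

```text
[ 25.  19. -32. 135. 100.  10.  -7.]
23.68 [ 0.06206169 -0.02010772  0.00875437]
25.22 hit False [-1.44646043e-04  7.60550779e-05  1.92843888e-05]
26.1 gap 0.04662978833138142 29.565850496292114 [ 0.25061057 -1.66950987 -0.32964577]
26.48 [ 0.14266979 -0.35159177  0.2999565 ]
27.98 0.04589914935403596 [-0.10198445  0.04793358 -1.3908774 ] [0.47743524 0.50664399 0.49424061] grams 142.67398212387383
```

It weighs about 140 g, so the middle box is empty and goes to the tray. The right box is then the part-used one and stays in place.

Run:
```python
from h import *
p=P("M",.185); robot.move_linear([p[0]-.02,p[1],.345],D,max_speed=.2)
x,y=.493,.313
q=robot.solve_ik([x,y,.30],D); say(np.round(q)); robot.movej(q); say(read_position())
h=lower(x,y,.096)
robot.open_jaws(); x,y,z=read_position()
robot.move_linear([x,y,z+.06],max_speed=.12); robot.move_linear([x,y,.33],max_speed=.25)
robot.reach([.45,.60,.40],[180,0,160])
a=cams.read_camera("top"); 
for l in("box_left","box_right"): print(l,[(np.round(d["centre"],3).tolist(),round(d["p"],2)) for d in place_of("top",l)[:3]])
b=cams.read_camera("side"); say()
for l in("box_left","box_right","tally","felt_pen"): print(l,[(np.round(d["centre"],3).tolist(),round(d["p"],2)) for d in place_of("side",l)[:3]])
cv2.imwrite("pics/end.png",np.vstack([cv2.resize(a[140:350,60:600],(640,249)),b[130:400]])[:,:,::-1])
```

```text
Traceback (most recent call last):
rig.Unreachable: the arm cannot follow that straight line within its joint ranges
```

Run:
```python
from h import *
p=P("M",.185); print(np.round(read_q(),1))
done=False
for dx,z,pi in((0,.345,0),(.03,.345,0),(.05,.345,0),(0,.28,10),(.03,.28,10),(.03,.25,15),(.02,.24,20),(.0,.23,20)):
    try: robot.move_linear([p[0]+dx,p[1],z],[180,pi,184.15],max_speed=.18); done=True; print("ok",dx,z,pi); break
    except robot.Unreachable: pass
say(done,read_position(),np.round(read_q(),1),read_finger_gap())
print(np.round(robot.solve_ik([p[0]-.02,p[1],.345],D)))
```

```text
[ 27.3  21.5 -35.3 134.9 106.   12.  -11.9]
27.98 False [ 0.56192597 -0.04389785  0.20201845] [ 27.3  21.5 -35.3 134.9 106.   12.  -11.9] 0.04589914935403596
[ 46.  27. -68. 104.  27.  68.  64.]
```

Run:
```python
from h import *
p=P("M",.185)
for dx,z,pi in((0,.12,30),(.04,.12,30),(0,.08,30),(.03,.08,30),(.03,.05,30),(0,.04,30),(.03,.03,30),(0.0,.02,30),(0,.02,27),(.01,.02,27)):
    try: robot.move_linear([p[0]+dx,p[1],p[2]+z],[180,pi,184.15],max_speed=.15); print("ok",dx,z,pi); break
    except robot.Unreachable: pass
say(read_position(),np.round(read_q(),1))
c=read_position()
for pi in(30,25,20,15,10,5,0):
  for dz in(0,.03,.06,.1):
    q=robot.solve_ik(c+[0,0,dz],[180,pi,184.15]); print(pi,dz,None if q is None else np.round(q).tolist())
```

```text
ok 0 0.12 30
30.28 [ 0.56185231 -0.04383867  0.32201498] [ 49.4  13.2 -57.8 125.3  34.5  20.4  59.7]
30 0 [49.0, 13.0, -58.0, 125.0, 35.0, 20.0, 60.0]
30 0.03 [56.0, 12.0, -64.0, 123.0, 28.0, 24.0, 67.0]
30 0.06 [62.0, 10.0, -70.0, 120.0, 22.0, 28.0, 73.0]
30 0.1 [61.0, 5.0, -64.0, 116.0, 7.0, 32.0, 88.0]
25 0 [50.0, 15.0, -61.0, 122.0, 31.0, 29.0, 63.0]
25 0.03 [55.0, 14.0, -65.0, 119.0, 26.0, 32.0, 68.0]
25 0.06 [59.0, 12.0, -69.0, 116.0, 22.0, 36.0, 72.0]
25 0.1 [63.0, 10.0, -72.0, 112.0, 16.0, 40.0, 78.0]
20 0 [49.0, 18.0, -62.0, 118.0, 29.0, 37.0, 64.0]
20 0.03 [52.0, 16.0, -65.0, 115.0, 26.0, 40.0, 68.0]
20 0.06 [55.0, 14.0, -67.0, 112.0, 22.0, 43.0, 72.0]
20 0.1 [58.0, 12.0, -68.0, 109.0, 17.0, 48.0, 77.0]
15 0 [47.0, 20.0, -62.0, 114.0, 28.0, 44.0, 65.0]
15 0.03 [49.0, 18.0, -64.0, 112.0, 25.0, 47.0, 68.0]
15 0.06 [51.0, 16.0, -65.0, 109.0, 22.0, 51.0, 72.0]
15 0.1 [53.0, 15.0, -66.0, 105.0, 18.0, 55.0, 75.0]
10 0 [45.0, 22.0, -62.0, 111.0, 27.0, 51.0, 65.0]
10 0.03 [46.0, 20.0, -63.0, 108.0, 24.0, 54.0, 68.0]
10 0.06 [47.0, 19.0, -63.0, 105.0, 21.0, 57.0, 71.0]
10 0.1 [50.0, 17.0, -66.0, 102.0, 20.0, 62.0, 73.0]
5 0 [43.0, 25.0, -61.0, 107.0, 26.0, 58.0, 65.0]
5 0.03 [43.0, 23.0, -61.0, 105.0, 24.0, 61.0, 68.0]
5 0.06 [44.0, 21.0, -61.0, 102.0, 21.0, 64.0, 71.0]
5 0.1 [45.0, 19.0, -62.0, 98.0, 19.0, 68.0, 73.0]
0 0 [40.0, 27.0, -60.0, 104.0, 26.0, 65.0, 66.0]
0 0.03 [40.0, 25.0, -60.0, 101.0, 23.0, 67.0, 68.0]
0 0.06 [40.0, 23.0, -59.0, 99.0, 21.0, 70.0, 70.0]
0 0.1 [40.0, 21.0, -58.0, 95.0, 18.0, 75.0, 73.0]
```

Lifted clear, so I carry on to the tray.

Run:
```python
from h import *
robot.move_linear(read_position()+[-.02,0,.02],D,max_speed=.15)
x,y=.493,.313
q=robot.solve_ik([x,y,.30],D); say(np.round(q)); robot.movej(q); say(read_position(),read_orientation(),read_finger_gap())
h=lower(x,y,.096)
if h:
    robot.open_jaws(); x,y,z=read_position()
    robot.move_linear([x,y,z+.06],max_speed=.12); robot.move_linear([x,y,.33],max_speed=.25)
    robot.reach([.35,.60,.40],[180,0,160])
a=cams.read_camera("top"); 
for l in("box_left","box_right"): print(l,[(np.round(d["centre"],3).tolist(),round(d["p"],2)) for d in place_of("top",l)[:3]])
b=cams.read_camera("side"); say()
for l in("box_left","box_right","tally","felt_pen"): print(l,[(np.round(d["centre"],3).tolist(),round(d["p"],2)) for d in place_of("side",l)[:3]])
cv2.imwrite("pics/end.png",np.vstack([cv2.resize(a[140:350,60:600],(640,249)),b[130:400]])[:,:,::-1])
```

```text
31.15 [  1.  29. -58. 103.  27.  63.  28.]
32.51 [0.49389595 0.31151559 0.29997315] [-1.79946990e+02  2.70719124e-02 -1.75962931e+02] 0.04603467382577468
34.89 touch True z 0.09541691369774805 expected 0.096 [ 0.56884835 -1.72661966  4.3390099 ] [-1.79906051e+02 -1.64745442e-02 -1.75858001e+02]
box_left [([0.558, -0.432, 0.063], 0.6)]
box_right [([0.659, -0.119, 0.047], 0.77)]
38.74
box_left [([0.555, -0.426, 0.066], 0.94)]
box_right [([0.494, 0.307, 0.002], 0.15)]
tally [([0.554, -0.422, 0.066], 0.57), ([0.442, 0.085, 0.004], 0.53)]
felt_pen [([0.44, -0.105, -0.001], 0.61), ([0.552, -0.423, 0.066], 0.24)]
```

View pics/end.png

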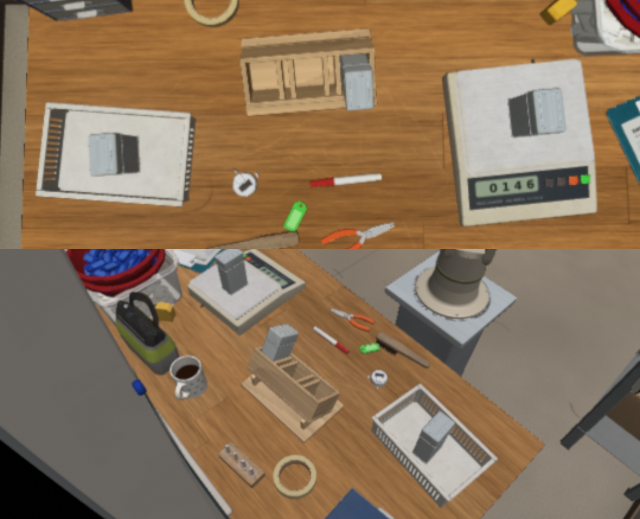

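The picture shows one box upright on the pan, one upright in the tray, and the right box seated in its pocket. The tally counter and pen have not moved, and the arm is clear.

```bash
python3 -c "
from rig import *
print(job.sign_off(), read_t())"
```

```text
the job is handed in; nothing more can be done
the job is handed in; nothing more can be done
```

The job is handed in: the full box (left, about 520 g) stands on the scale pan, the empty one (middle, about 140 g) stands in the tray, and the right box, part-used by elimination and not weighed, was left untouched in its pocket.

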